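Hold the belt tensioner wound to its stop

TASK

The belt drive on the bench needs its tensioner slackened so that a colleague can slip on a new belt. Lift the white transport block out of its pocket and set it down gently in the shallow grey tray, then swing the sprung tensioner arm against its spring until it is right up against the stop post, and keep holding it there: the program finishes while the robot is still holding the arm at the stop. Leave the steel ring, the oil bottle and the spanner where they lie.

Things in the scene. Friction and masses are not known exactly. Their poses are not given: they have to be found in the camera images.
- drive_unit: Fixed belt drive: aluminium base plate 200 (x) x 240 (y) x 12 mm high, origin at the centre of its underside, z up, turned about the vertical. In its own frame (mm): tensioner pivot at x 20, y 50; white gear housing 75 x 58 mm at x 56, y 87, with a grey cap, top 99 mm above the bench; belt pulley 62 mm wide at x -50, y 85, top 89 mm high; steel stop post 14 mm thick, 64 mm high, at x -30, y 22. Block pocket at x -31, y -59, walls 12 mm high above the plate.
- pivot (a point): Point on the vertical axis of the tensioner arm, 75 mm above the bench (about the roller's mid-height). The pivot and its bolt end 64 mm above the bench.
- tension_arm (a joint): Angle of the tensioner arm about the vertical pivot: 0 at rest, growing clockwise seen from above; at 1.047 rad (60 degrees) the arm lies against the stop post and goes no further. A spring always drives it back to 0: at the roller it takes about 4 N to start and 8 N at the stop. Let go, it springs back. The arm is a flat steel bar 18 mm wide, its top 57 mm above the bench, 120 mm from pivot to roller.
- roller (a point): Centre of the grey plastic roller standing upright on the free end of the tensioner arm, 120 mm from the pivot axis: 32 mm diameter, 35 mm tall (from 57 to 92 mm above the bench). It is fixed to the arm and may be pinched from above or pushed. At rest the roller's centre is at x 51, y -66 mm in the drive unit's frame, at the stop at x -65, y -35.
- block_center (a point): Centre (half-way up) of the loose white plastic transport block, 30 x 30 mm and 70 mm tall, 0.09 kg, z up. It stands on the base plate in a pocket (walls 12 mm above the plate, 2 mm clearance) in the roller's path, so the arm cannot reach the stop until it is gone; the block's centre starts 47 mm above the bench. Its own x axis points away from the pivot; gripping along this axis leaves most finger room.
- tray: Fixed open grey plastic tray 130 x 130 mm outside, 30 mm high, walls and floor about 4 mm; origin at the centre of its underside, z up. It and the steel ring stand in either of two places right of the drive.
- ring_center (a point): Bystander: centre of a loose steel ring lying flat, 86 mm outside, 70 mm inside, 10 mm high.
- bottle_center (a point): Bystander: centre of a standing white oil bottle with a grey cap, 44 mm diameter, 110 mm tall.
- spanner: Bystander: steel spanner 150 mm long lying on the bench along its own x axis, origin on the underside at its middle.

How it is judged (in metres and radians):
On the way, in this order (a step that is already met when the one before it is completed fails the run):
1. the block lies or stands in the tray, released (x of block_center in the frame of tray between -0.062 and 0.062 m and y of block_center in the frame of tray between -0.062 and 0.062 m and z of block_center in the frame of tray below 0.05 m and contact force between the fingers and block below 0.05 N and linear speed of block below 0.03 m/s), for 0.2 s.
2. the robot has the tensioner arm at its stop (value of joint tension_arm above 1 rad and contact force between any of the fingers, the arm and tension_arm above 2 N), for 0.5 s.
At the end, for the whole second after the job is handed in: The robot presses or grips the arm (over 2 N), at rest within 2.7 degrees of its stop (joint above 1.0 of 1.047); the block rests released in the tray, its centre inside the outline and under 50 mm high; ring, bottle and spanner are within 20 mm of their starts (all of step 1 and all of step 2 and velocity of joint tension_arm between -0.05 and 0.05 rad/s and contact force between block and tension_arm below 0.05 N and distance of each of ring_center, bottle_center, spanner from where it was at the start of the episode below 0.02 m); the arm keeps its last pose, push and grip.
It fails at once if the block is dropped or thrown into the tray (falls faster than 0.8 m/s, a drop of over 30 mm) (x of block_center in the frame of tray between -0.062 and 0.062 m and y of block_center in the frame of tray between -0.062 and 0.062 m and contact force between the fingers and block below 0.05 N and linear speed of block above 0.8 m/s).
It fails at once if the steel ring is knocked or moved (distance of ring_center from where it was at the start of the episode above 0.02 m).
It fails at once if the oil bottle is knocked or moved (distance of bottle_center from where it was at the start of the episode above 0.02 m).
It fails at once if the spanner is knocked or moved (distance of spanner from where it was at the start of the episode above 0.02 m).
It also fails if it takes over 58 s, if anything falls off the work surface, if the arm or the gripper's body presses on something with over 40 N, if the wrist force passes 120 N, or if a joint passes its speed limit or range.

ROBOT

A 7-joint arm with a two-finger parallel gripper is mounted at the origin on the work surface. World frame = base frame: x ahead of the robot, y to its left, z up, the work surface at z = 0. Lengths are in mm, angles in rad, forces in N, time in s.
With the tool pointing down it reaches from about 400 to 875 mm from the base axis. Payload 4.4 kg.
Tool frame: the origin (TCP) lies at the very end of the fingers, on their centre line; the grasp point (between the pads) lies 19 mm behind it; z points along the fingers, y is the line along which they close (so a half turn about z gives the same grasp; the last joint's range is limited). The gripper opens to 85 mm and grips with 20 to 120 N. Pads are 22 mm wide; open, the fingers measure 114 mm over their backs; the gripper's body (76 mm by 85 mm) begins 54 mm behind the grasp point. The pads swing forward as they close: fully open they stand 13 mm farther back than shut.
Start: joints at [-1.313, 0.628, 0.038, 1.517, -0.027, 0.996, -0.02], TCP at [206.788, 616.244, 231.313] pointing down, gripper open.
Joint ranges: [-3.06, 3.06], [-0.37, 2.12], [-1.25, 1.32], [0.18, 2.47], [-1.1, 4.24], [0.23, 1.98], [-2.94, 2.94]. Speed limits (rad/s): [2.57, 2.57, 3.14, 3.14, 3.14, 3.14, 3.14].

INTERFACE

Orientations are given as [roll, pitch, yaw] about the fixed x, y, z axes, in that order (R = Rz(yaw) Ry(pitch) Rx(roll)).
In Python, from cell import ctrl gives the robot as it stands.
- The arm moves only by the tool step_arm, never from a script. Its argument "series" is a list that holds one entry, the list of rows, each a list of 7 numbers: the turn, a rotation vector about the tool's x, y, z as a fraction of full scale, then the shift along the tool's x, y, z as a fraction of full scale, then the closure, from 0 (fully open) to 1 (shut). In form: [[[ax, ay, az, tx, ty, tz, gripper], ...]]. A call has 1 to 12 rows; each row shifts and turns the commanded pose from where the row before left it, along the tool's axes as they then stand; what a row does not reach is not made up. Full scale, the value 1, is 150 mm for a shift and 45 degrees for a turn. A row lasts 1/10 s, in which the tool goes at most 50 mm and 8.59 degrees, less where a joint would pass 70% of its speed; a pose out of reach is approached as far as the arm can. A call with a number of a shift or a turn outside -1 to 1 is refused whole. A call with a gripper value outside its range is refused whole. The fingers move at their own pace and stop on an object; the grip force is fixed at half the most. Time passes only in rows, so rows that do not move let the fingers close. It gives the time, the measured TCP pose, the force, the opening and the grip force at its end, in the units of the state.
- ctrl.read_state(): the state, without advancing time (a new reading comes with each control period).
- ctrl.get_image(name): name is "side" or "top" or "wrist"; returns a dict with "img" (384x512x3 uint8, red, green, blue), "fx", "fy", "cx", "cy" (pixels), "dist" ([k1, k2, p1, p2, k3] as OpenCV has them; the pictures are not rectified), "R" (3x3) and "t" (3): a world point X has camera coordinates R X + t. Camera axes: x right, y down, z forward; pixel columns grow to the right and rows downward; lengths in mm; the calibration is good to about 2 mm. A picture is of the moment at which its call begins. There is no depth.
- ctrl.finish_job(): hands the job in; it is judged then, once.
Trained networks look in a picture, given as the dict that the camera call returned (one of the last four; its "shot" number tells which), for a name from the list of things; names that differ only in an ending like _2 or _b are one class to them, and where a whole thing is asked for, a point or a joint stands for the part that bears it (a point fixed in the world has none). Each returns a list of dicts, best first, with "score" (0 to 1); they miss things now and then, are a little off and sometimes report something else, mostly with a low value. They report only what shows in the picture. A call takes as long as a camera call.
- ctrl.recognise(picture, thing): "centre" ([column, row] in pixels, amid what is visible of it).
The state is a dict: "clock": time; "qpos": joint angles; "qd": joint speeds; "tau": joint torques, N m; "eef_pos": TCP position; "tool_rot": TCP orientation; "force": force on the tool from outside, world axes, zero at the start; "torque": the same for the moment, N m; "width": finger opening in mm; "gripper_force": force on a finger pad.
Only numpy, scipy, OpenCV 4.12 (cv2) and the standard library are available. Lean on these libraries where they do the work, as an engineer would, in place of code of your own. Each camera call takes 0.05 s, during which the arm holds its last target. There are 200 camera calls.

## Working session

There is one attempt and no reset: what is moved stays moved. The work goes in short steps, Python scripts to look and compute and a tool call to move; the robot and the scene stay as the last step left them, time stands still between calls to the robot, and variables do not carry over. Pictures are saved under pics/ and viewed, at most 10 in all, crops included, and the job is handed in when it is done.

Besides the shell and the picture viewer there is one more tool, called after "Request:" as name([rows], argument=value, ...), one row to a line, values as JSON. step_arm: Moves the arm, as the interface text tells. Shift numbers are shares of 150 mm and turn numbers shares of 45 degrees, none past 1 either way. Its arguments: {"type":"object","properties":{"series":{"type":"array","items":{"type":"array","items":{"type":"array","items":{"type":"number","minimum":-1,"maximum":1}}}}},"required":["series"]}

```bash
mkdir -p pics
cat > h.py <<'E'
import numpy as np, cv2
from cell import ctrl
def cam(p):
    K=np.array([[p['fx'],0,p['cx']],[0,p['fy'],p['cy']],[0,0,1.]]);return K,np.array(p['dist'],float),np.array(p['R'],float),np.array(p['t'],float).ravel()
def at_z(p,uv,z):
    K,d,R,t=cam(p);n=cv2.undistortPoints(np.array([[uv]],float),K,d)[0,0]
    r=R.T@np.array([n[0],n[1],1]);c=-R.T@t
    return c+r*(z-c[2])/r[2]
def proj(p,X):
    K,d,R,t=cam(p);return cv2.projectPoints(np.array(X,float).reshape(-1,3),cv2.Rodrigues(R)[0],t,K,d)[0][:,0]
E
python3 - <<'E'
from h import *
np.set_printoptions(precision=1,suppress=True)
Z=dict(drive_unit=12,roller=75,block_center=47,tray=10,ring_center=5,bottle_center=55,spanner=3)
ims=[]
for n in ['top','side']:
    p=ctrl.get_image(n);ims.append(p['img'][:,:,::-1])
    cv2.imwrite(f'pics/{n}0.png',p['img'][:,:,::-1])
    print(n,'cam',-np.array(p['R']).T@np.array(p['t']).ravel())
    for k,z in Z.items():
        print(k,[(np.array(r['centre']),round(r['score'],2),at_z(p,r['centre'],z)) for r in ctrl.recognise(p,k)[:2]])
s=ctrl.read_state();print(s['eef_pos'],s['tool_rot'],s['clock'],s['width'])
E
```

```text
top cam [ 381.1   64.9 1139.5]
drive_unit []
roller [(array([228.8, 168.6]), 0.89, array([595.3, 155.8,  75. ]))]
block_center [(array([260.1, 186. ]), 0.42, array([551.7,  69. ,  47. ]))]
tray [(array([371.2, 167.2]), 0.78, array([ 615.9, -255.9,   10. ])), (array([131.3, 164.1]), 0.69, array([620.5, 452.9,  10. ]))]
ring_center [(array([372.1, 221.8]), 0.55, array([ 456.5, -254.9,    5. ]))]
bottle_center [(array([230.4, 168.3]), 0.73, array([600.3, 153. ,  55. ])), (array([136.1, 234.6]), 0.62, array([410.9, 412.8,  55. ]))]
spanner [(array([125.4, 160.9]), 0.55, array([631.8, 474. ,   3. ])), (array([259.1, 184.7]), 0.18, array([562.4,  72.1,   3. ]))]
side cam [ 391.2 -816.6  597.4]
drive_unit [(array([268.7, 191.7]), 0.84, array([553.8, 167.2,  12. ]))]
roller [(array([292.6, 181.3]), 0.94, array([603.9, 102.6,  75. ]))]
block_center [(array([275.9, 195.3]), 0.58, array([559. ,  87.9,  47. ]))]
tray [(array([340.3, 301.2]), 0.71, array([ 622.2, -255.7,   10. ]))]
ring_center [(array([267.2, 323.7]), 0.75, array([ 477.1, -284.8,    5. ]))]
bottle_center []
spanner []
[206.8 616.2 231.3] [ 3.1 -0.   2.8] 0.8 85.21069418963467
```

View pics/top0.png

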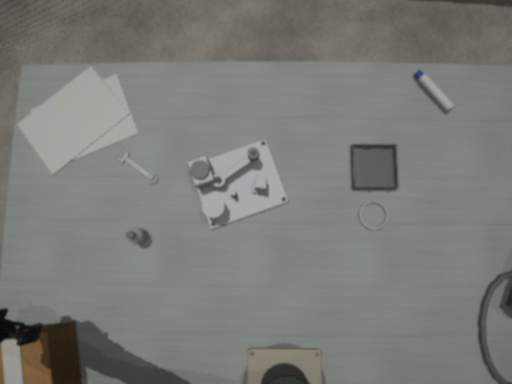

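View pics/side0.png

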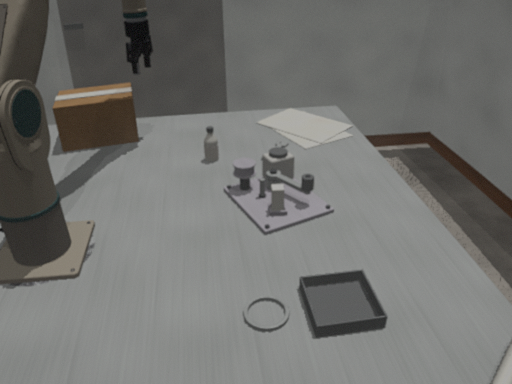

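The top view shows the drive (plate corners near 189,161 / 264,141 / 287,199 / 211,228), with the roller at (253,154), the block at (260,184), the tray at (374,167) and the ring at (372,216). The side view agrees. I'll enlarge the drive in both views to fit its pose.

Run:
```python
from h import *
a=cv2.imread('pics/top0.png')[130:240,180:300]; b=cv2.imread('pics/side0.png')[140:240,215:340]
a=cv2.resize(a,(600,550),interpolation=3)
cv2.imwrite('pics/ca.png',a);cv2.imwrite('pics/cb.png',cv2.resize(b,(750,600),interpolation=3))
```

```text
(no output)
```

View pics/ca.png

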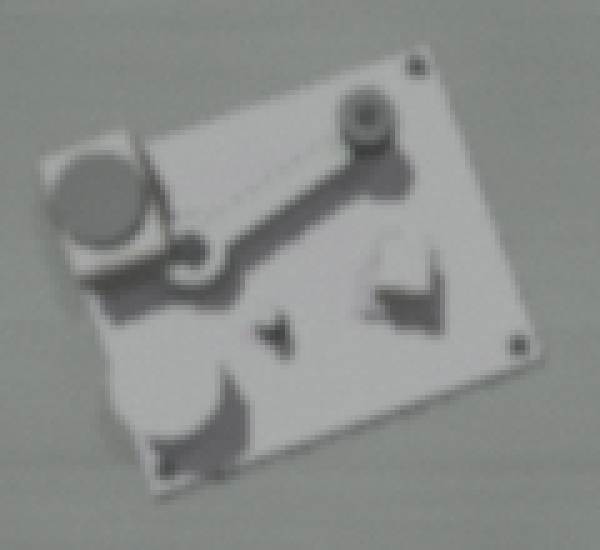

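View pics/cb.png

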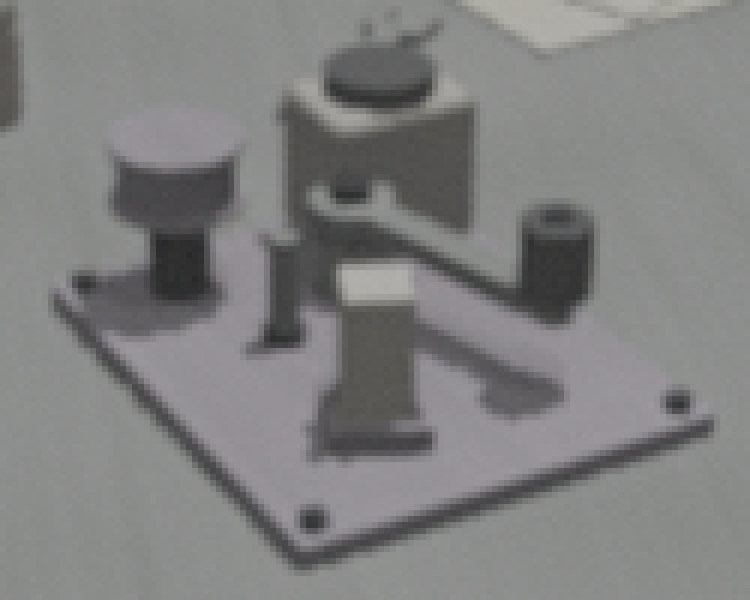

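The crops show the plate corners, roller top, cap, pulley, post and block top clearly in both views. Next is a joint fit of the drive pose.

```bash
cat > fit.py <<'E'
from h import *
from scipy.optimize import least_squares
np.set_printoptions(precision=1,suppress=True)
P={n:ctrl.get_image(n) for n in('top','side')}
def px(c,s,o): return np.array(o)+(np.array(c)+.5)/s-.5
T=[((100,-120,12),(430,46)),((-100,-120,12),(541,360)),((-100,120,12),(157,495)),((51,-66,92),(366,113)),((56,87,99),(100,198)),((-50,85,89),(165,378))]
S=[((-100,-120,12),(300,553)),((100,-120,12),(713,420)),((-100,120,12),(55,290)),((51,-66,92),(557,215)),((-50,85,89),(175,135)),((56,87,99),(380,68)),((-30,22,64),(283,238))]
def w(q,L):
    c,s=np.cos(q[2]),np.sin(q[2]);L=np.array(L,float).reshape(-1,3)
    return np.c_[q[0]+c*L[:,0]-s*L[:,1],q[1]+s*L[:,0]+c*L[:,1],L[:,2]]
def res(q):
    a=proj(P['top'],w(q,[l for l,_ in T]))-[px(c,5,(180,130)) for _,c in T]
    b=proj(P['side'],w(q,[l for l,_ in S]))-[px(c,6,(215,140)) for _,c in S]
    return np.r_[a,b].ravel()
r=least_squares(res,[560,110,.3],loss='soft_l1',x_scale=[10,10,.05]);q=r.x
print(q,np.degrees(q[2]));print(res(q).reshape(-1,2))
for n,L in dict(pivot=(20,50,75),roller=(51,-66,75),stop=(-65,-35,75),pocket=(-31,-59,47),post=(-30,22,64)).items(): print(n,w(q,L))
print('block top',at_z(P['top'],px((405,265),5,(180,130)),82),at_z(P['side'],px((377,284),6,(215,140)),82))
print('tray',[at_z(P['top'],u,30) for u in((350,144),(396,144),(397,190),(351,191))])
d=w(q,(-31,-59,0))-w(q,(20,50,0));print('radial ang',np.degrees(np.arctan2(d[0,1],d[0,0])))
p=ctrl.read_state();print(p['tool_rot'],p['clock'])
E
python3 fit.py
```

```text
[567.1 133.5   0.3] 19.840255371229393
[[-0.2 -1.1]
 [ 0.8 -0.5]
 [-1.2  0. ]
 [ 0.3  0.2]
 [-0.5 -0.7]
 [-0.   0.2]
 [-0.3  0.1]
 [ 0.5 -0.3]
 [-1.2 -0.9]
 [-0.1  1.5]
 [-0.1  0.9]
 [-0.   0.1]
 [-0.1  0.3]]
pivot [[568.9 187.3  75. ]]
roller [[637.5  88.7  75. ]]
stop [[517.8  78.5  75. ]]
pocket [[557.9  67.5  47. ]]
post [[531.4 144.   64. ]]
block top [555.6  67.6  82. ] [558.9  68.7  82. ]
tray [array([ 679.8, -190.8,   30. ]), array([ 681.3, -325.4,   30. ]), array([ 546.1, -322.4,   30. ]), array([ 542.1, -190. ,   30. ])]
radial ang -95.2341639705863
[ 3.1 -0.   2.8] 0.9
```

```bash
cat > go.py <<'E'
import sys
from h import *
from scipy.spatial.transform import Rotation as Ro
s=ctrl.read_state();x,y,z,yaw=map(float,sys.argv[1:5])
R=Ro.from_euler('xyz',s['tool_rot']);G=Ro.from_euler('xyz',[180,0,yaw],degrees=True)
d=np.array([x,y,z])-s['eef_pos']
print('rot',np.round((R.inv()*G).as_rotvec(degrees=True)/45,4),'shift now',np.round(R.inv().apply(d)/150,3),'shift after',np.round(G.inv().apply(d)/150,3))
print(np.round(s['eef_pos'],1),np.round(np.degrees(s['tool_rot']),2),s['clock'],s['width'],np.round(s['force'],1))
E
python3 go.py 558 68 160 174.8
```

```text
rot [ 1.000e-04 -1.000e-04 -2.967e-01] shift now [-3.383 -2.72   0.475] shift after [-2.663 -3.428  0.476]
[206.8 616.3 231.3] [180.    -0.   161.45] 0.9 85.6148122539001 [ 0.3 -0.1  0.8]
```

Request:
step_arm([
  [[0,0,-0.148,0,0,0,0],[0,0,-0.148,0,0,0,0],[0,0,0,-0.133,-0.171,0,0],[0,0,0,-0.133,-0.171,0,0],[0,0,0,-0.133,-0.171,0,0],[0,0,0,-0.133,-0.171,0,0],[0,0,0,-0.133,-0.171,0,0],[0,0,0,-0.133,-0.171,0,0],[0,0,0,-0.133,-0.171,0,0],[0,0,0,-0.133,-0.171,0,0],[0,0,0,-0.133,-0.171,0,0],[0,0,0,-0.133,-0.171,0,0]],
])

```text
clock: 2.1
eef_pos: [382.8, 341.6, 231.5]
tool_rot: [3.141, 0.0, 3.05]
force: [0.7, -0.6, 0.7]
width: 85.7
gripper_force: 0.0
```

Request:
step_arm([
  [[0,0,0,-0.133,-0.171,0,0],[0,0,0,-0.133,-0.171,0,0],[0,0,0,-0.133,-0.171,0,0],[0,0,0,-0.133,-0.171,0,0],[0,0,0,-0.133,-0.171,0,0],[0,0,0,-0.133,-0.171,0,0],[0,0,0,-0.133,-0.171,0,0],[0,0,0,-0.133,-0.171,0,0],[0,0,0,-0.133,-0.171,0,0],[0,0,0,0,0,0,0],[0,0,0,0,0,0,0]],
])

```text
clock: 3.2
eef_pos: [539.9, 95.8, 231.2]
tool_rot: [3.141, -0.0, 3.048]
force: [0.3, 0.1, -0.7]
width: 85.3
gripper_force: 0.0
```

```bash
python3 go.py 558 68 160 174.8
python3 - <<'E'
from h import *
p=ctrl.get_image('wrist');im=p['img'][:,:,::-1].copy()
X=[(558+a,68+b,82) for a,b in((-15,-15),(15,-15),(15,15),(-15,15))]
cv2.polylines(im,[proj(p,X).astype(np.int32)],True,(0,0,255),1);cv2.imwrite('pics/w1.png',im)
print([(r['centre'],r['score'],at_z(p,r['centre'],60)) for r in ctrl.recognise(p,'block_center')[:2]])
E
```

```text
rot [ 0.0002 -0.0003 -0.0031] shift now [-0.138 -0.173  0.475] shift after [-0.137 -0.174  0.475]
[539.9  95.8 231.2] [ 1.7999e+02 -2.0000e-02  1.7466e+02] 3.2 85.29093296685713 [ 0.3  0.1 -0.7]
[([234.0, 197.7], 0.95, array([559.95603222,  69.67235376,  60.        ]))]
```

View pics/w1.png

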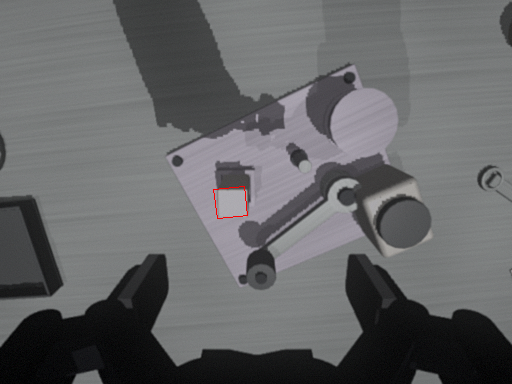

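The block top in the wrist view, at about (231,203), coincides with the predicted outline. I'll descend and grip.

Request:
step_arm([
  [[0,0,-0.003,-0.137,-0.174,0,0],[0,0,0,0,0,0.2,0],[0,0,0,0,0,0.2,0],[0,0,0,0,0,0.2,0],[0,0,0,0,0,0.2,0],[0,0,0,0,0,0.15,0],[0,0,0,0,0,0.15,0],[0,0,0,0,0,0.14,0],[0,0,0,0,0,0,0]],
])

```text
clock: 4.2
eef_pos: [555.3, 70.0, 43.0]
tool_rot: [-3.141, -0.005, 3.055]
force: [-0.6, -0.2, 1.5]
width: 85.7
gripper_force: 0.0
```

Request:
step_arm([
  [[0,0,0,0,0,0,1],[0,0,0,0,0,0,1],[0,0,0,0,0,0,1],[0,0,0,0,0,0,1],[0,0,0,0,0,0,1],[0,0,0,0,0,0,1],[0,0,0,0,0,0,1],[0,0,0,0,0,0,1],[0,0,0,0,0,0,1],[0,0,0,0,0,0,1]],
])

```text
clock: 5.2
eef_pos: [558.5, 68.7, 46.4]
tool_rot: [3.141, 0.002, 3.053]
force: [-1.0, -0.1, 7.0]
width: 29.7
gripper_force: 59.1
```

Request:
step_arm([
  [[0,0,0,0,0,-0.04,1],[0,0,0,0,0,-0.06,1],[0,0,0,0,0,-0.1,1],[0,0,0,0,0,-0.12,1],[0,0,0,0,0,-0.12,1],[0,0,0,0,0,-0.12,1],[0,0,0,0,0,-0.12,1],[0,0,0,0,0,-0.12,1],[0,0,0,0,0,0,1]],
])

```text
clock: 6.1
eef_pos: [559.6, 68.6, 168.0]
tool_rot: [3.14, 0.005, 3.052]
force: [0.3, 0.5, -1.1]
width: 29.3
gripper_force: 59.2
```

```bash
python3 go.py 612 -257 165 174.8
```

```text
rot [0.0015 0.0064 0.002 ] shift now [-0.541 -2.131  0.02 ] shift after [-0.545 -2.13   0.02 ]
[559.6  68.6 168. ] [179.93   0.29 174.89] 6.1 29.25723457335789 [ 0.3  0.5 -1.1]
```

Request:
step_arm([
  [[0,0,0,-0.027,-0.1,0,1],[0,0,0,-0.05,-0.19,0,1],[0,0,0,-0.05,-0.21,0,1],[0,0,0,-0.055,-0.21,0,1],[0,0,0,-0.055,-0.21,0,1],[0,0,0,-0.055,-0.21,0,1],[0,0,0,-0.055,-0.21,0,1],[0,0,0,-0.055,-0.21,0,1],[0,0,0,-0.055,-0.21,0,1],[0,0,0,-0.05,-0.21,0,1],[0,0,0,-0.037,-0.16,0,1],[0,0,0,0,0,0,1]],
])

```text
clock: 7.3
eef_pos: [608.3, -264.4, 163.4]
tool_rot: [-3.138, -0.003, 3.045]
force: [-1.3, -0.3, -1.3]
width: 29.5
gripper_force: 59.4
```

Request:
step_arm([
  [[0,0,0,0,0,0.12,1],[0,0,0,0,0,0.15,1],[0,0,0,0,0,0.15,1],[0,0,0,0,0,0.12,1],[0,0,0,0,0,0.08,1],[0,0,0,0,0,0.06,1],[0,0,0,0,0,0,1],[0,0,0,0,0,0,1]],
])

```text
clock: 8.1
eef_pos: [611.1, -257.2, 63.6]
tool_rot: [-3.141, 0.001, 3.053]
force: [0.2, 0.7, -1.5]
width: 29.4
gripper_force: 59.4
```

```bash
python3 go.py 612 -257 39 174.8
python3 - <<'E'
from h import *
for n in('side','top'):
    p=ctrl.get_image(n)
    if n=='side': cv2.imwrite('pics/s2.png',cv2.resize(p['img'][180:360,230:430,::-1],(667,600)))
    print([(r['centre'],r['score']) for r in ctrl.recognise(p,'tray')[:2]])
E
```

```text
rot [-0.0002  0.0007  0.0024] shift now [-0.006  0.002  0.164] shift after [-0.006  0.002  0.164]
[ 611.1 -257.2   63.6] [-1.7999e+02  3.0000e-02  1.7491e+02] 8.1 29.38148782206829 [ 0.2  0.7 -1.5]
[([343.2, 307.2], 0.78)]
[([363.9, 174.6], 0.79), ([236.6, 181.7], 0.5)]
```

View pics/s2.png

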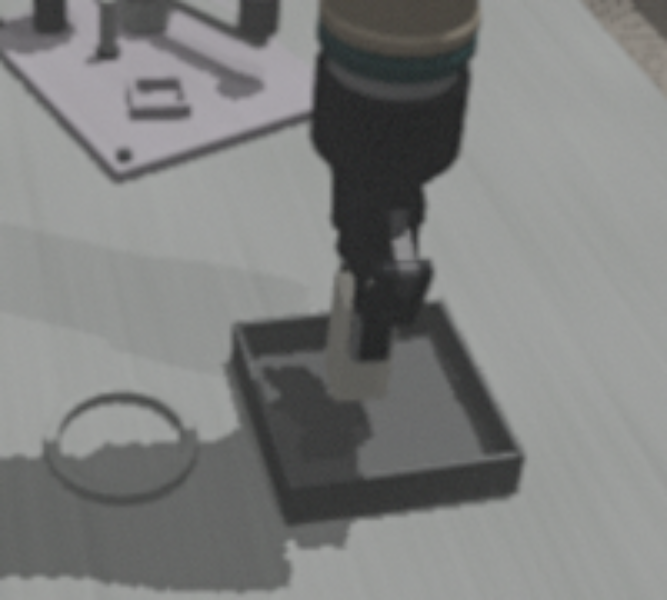

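The block is held upright over the middle of the tray, and its pocket is empty. Next I lower the last 25 mm slowly.

Request:
step_arm([
  [[0,0,0,0,0,0.05,1],[0,0,0,0,0,0.05,1],[0,0,0,0,0,0.03,1],[0,0,0,0,0,0.02,1],[0,0,0,0,0,0.01,1],[0,0,0,0,0,0,1],[0,0,0,0,0,0,1],[0,0,0,0,0,0,1]],
])

```text
clock: 9.1
eef_pos: [611.0, -257.1, 39.5]
tool_rot: [-3.141, 0.0, 3.053]
force: [-0.1, 0.2, -0.3]
width: 29.3
gripper_force: 59.4
```

Request:
step_arm([
  [[0,0,0,0,0,0.01,1],[0,0,0,0,0,0,1],[0,0,0,0,0,0,1]],
])

```text
clock: 9.4
eef_pos: [611.1, -257.1, 38.4]
tool_rot: [-3.141, 0.001, 3.053]
force: [-0.6, -0.1, 4.4]
width: 29.1
gripper_force: 59.9
```

Request:
step_arm([
  [[0,0,0,0,0,0,0.6],[0,0,0,0,0,0,0.5],[0,0,0,0,0,0,0.3],[0,0,0,0,0,0,0],[0,0,0,0,0,0,0],[0,0,0,0,0,0,0],[0,0,0,0,0,0,0],[0,0,0,0,0,0,0]],
])

```text
clock: 10.2
eef_pos: [610.8, -257.0, 37.8]
tool_rot: [3.142, -0.0, 3.053]
force: [-0.6, 0.4, -0.8]
width: 85.3
gripper_force: 0.0
```

Request:
step_arm([
  [[0,0,0,0,0,-0.05,0],[0,0,0,0,0,-0.1,0],[0,0,0,0,0,-0.15,0],[0,0,0,0,0,-0.15,0],[0,0,0,0,0,-0.15,0],[0,0,0,0,0,-0.15,0],[0,0,0,0,0,-0.1,0],[0,0,0,0,0,0,0]],
])

```text
clock: 11.0
eef_pos: [612.5, -257.7, 168.7]
tool_rot: [-3.14, 0.006, 3.052]
force: [0.4, 0.5, -0.1]
width: 85.6
gripper_force: 0.0
```

```bash
python3 go.py 637.5 88.7 62 124.8
python3 - <<'E'
from h import *
p=ctrl.get_image('side')
r=ctrl.recognise(p,'block_center')[:2];print([(a['centre'],a['score'],at_z(p,a['centre'],39)) for a in r])
cv2.imwrite('pics/s3.png',cv2.resize(p['img'][140:360,230:430,::-1],(545,600)))
E
```

```text
rot [0.0012 0.0074 1.1132] shift now [0.043 2.316 0.707] shift after [1.801 1.455 0.711]
[ 612.5 -257.7  168.7] [-179.91    0.32  174.89] 11.0 85.60799518392079 [ 0.4  0.5 -0.1]
[([336.9, 289.3], 0.83, array([ 613.71317986, -252.59286038,   39.        ]))]
```

View pics/s3.png

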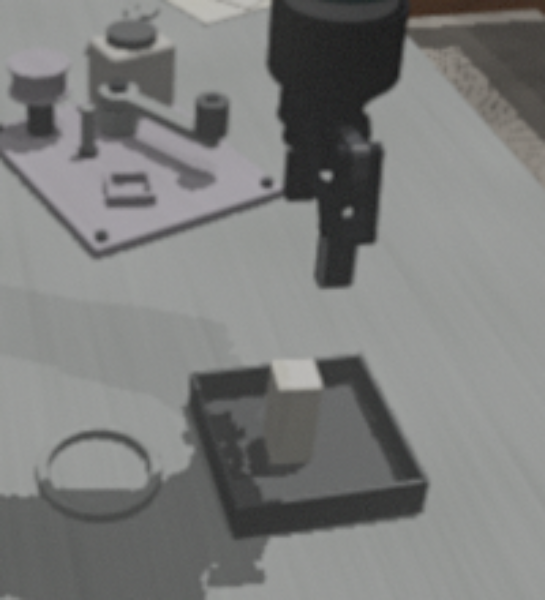

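The block stands released in the tray, and the ring is undisturbed. Next I move over the roller and turn the gripper.

Request:
step_arm([
  [[0,0,0,0,0.1,0,0],[0,0,0,0.004,0.2,0,0],[0,0,0,0.004,0.22,0,0],[0,0,0,0.004,0.22,0,0],[0,0,0,0.004,0.22,0,0],[0,0,0,0.004,0.22,0,0],[0,0,0,0.004,0.22,0,0],[0,0,0,0.004,0.22,0,0],[0,0,0,0.004,0.22,0,0],[0,0,0,0.004,0.22,0,0],[0,0,0,0.004,0.2,0,0],[0,0,0,0,0.056,0,0]],
])

```text
clock: 12.3
eef_pos: [634.0, 96.5, 163.8]
tool_rot: [3.138, -0.003, 3.06]
force: [1.1, -1.2, 0.4]
width: 85.3
gripper_force: 0.0
```

Request:
step_arm([
  [[0,0,0.159,0,0,0,0],[0,0,0.159,0,0,0,0],[0,0,0.159,0,0,0,0],[0,0,0.159,0,0,0,0],[0,0,0.159,0,0,0,0],[0,0,0.159,0,0,0,0],[0,0,0.159,0,0,0,0],[0,0,0,0,0,0,0],[0,0,0,0,0,0,0]],
])

```text
clock: 13.2
eef_pos: [635.0, 89.4, 164.6]
tool_rot: [-3.14, -0.0, 2.181]
force: [0.0, 0.4, -0.4]
width: 85.5
gripper_force: 0.0
```

```bash
python3 go.py 637.5 88.7 63 124.8
python3 - <<'E'
from h import *
p=ctrl.get_image('wrist');im=p['img'][:,:,::-1].copy()
X=[(637.5+16*np.cos(a),88.7+16*np.sin(a),92) for a in np.arange(0,6.3,.3)]
cv2.polylines(im,[np.round(proj(p,X)).astype(np.int32)],True,(0,0,255),1);cv2.imwrite('pics/w2.png',im)
print([(r['centre'],r['score'],at_z(p,r['centre'],75)) for r in ctrl.recognise(p,'roller')[:2]])
E
```

```text
rot [-0.002  -0.0004  0.0038] shift now [-0.013  0.012  0.677] shift after [-0.013  0.011  0.677]
[635.   89.4 164.6] [-1.7991e+02 -2.0000e-02  1.2497e+02] 13.2 85.4627597194659 [ 0.   0.4 -0.4]
[([260.0, 108.6], 0.8, array([597.00737181, 149.00491008,  75.        ])), ([10.8, 316.7], 0.58, array([ 511.00344447, -137.28500673,   75.        ]))]
```

View pics/w2.png

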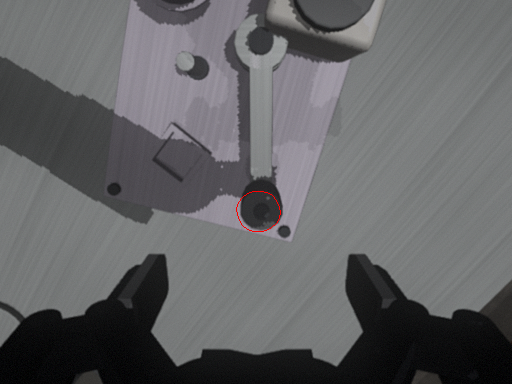

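The roller top, at about (262,208), matches the prediction to within 2 mm. I'll descend and pinch it.

Request:
step_arm([
  [[0,0,0.003,-0.008,0.011,0.05,0],[0,0,0,0,0,0.15,0],[0,0,0,0,0,0.15,0],[0,0,0,0,0,0.15,0],[0,0,0,0,0,0.1,0],[0,0,0,0,0,0.067,0],[0,0,0,0,0,0,0],[0,0,0,0,0,0,0]],
])

```text
clock: 14.1
eef_pos: [638.2, 89.5, 65.7]
tool_rot: [3.141, 0.0, 2.176]
force: [0.4, 0.6, -0.3]
width: 85.2
gripper_force: 0.0
```

Request:
step_arm([
  [[0,0,0,0,0,0,1],[0,0,0,0,0,0,1],[0,0,0,0,0,0,1],[0,0,0,0,0,0,1],[0,0,0,0,0,0,1],[0,0,0,0,0,0,1],[0,0,0,0,0,0,1],[0,0,0,0,0,0,1],[0,0,0,0,0,0,1],[0,0,0,0,0,0,1]],
])

```text
clock: 15.1
eef_pos: [638.6, 89.9, 66.1]
tool_rot: [3.14, 0.001, 2.177]
force: [0.4, 1.7, 5.7]
width: 30.2
gripper_force: 59.6
```

Request:
step_arm([
  [[0,0,0.111,0.003,-0.07,0,1],[0,0,0.111,0.003,-0.07,0,1],[0,0,0.111,0.003,-0.07,0,1],[0,0,0.111,0.003,-0.07,0,1],[0,0,0,0,0,0,1],[0,0,0,0,0,0,1]],
])

```text
clock: 15.7
eef_pos: [601.2, 72.3, 66.0]
tool_rot: [3.139, 0.001, 1.829]
force: [2.5, 0.7, 6.8]
width: 30.0
gripper_force: 59.9
```

```bash
cat > a.py <<'E'
from h import *
s=ctrl.read_state();d=np.array(s['eef_pos'])[:2]-[568.9,187.3]
print(np.hypot(*d),'turned',-55.2-np.degrees(np.arctan2(d[1],d[0])),np.degrees(s['tool_rot']),s['force'],s['width'],s['clock'])
E
python3 a.py
```

```text
119.438557770096 turned 19.11182401047283 [1.79834231e+02 3.73696246e-02 1.04815882e+02] [2.52064834 0.67969278 6.79448165] 30.02445566691072 15.7
```

Request:
step_arm([
  [[0,0,0.111,0.003,-0.07,0,1],[0,0,0.111,0.003,-0.07,0,1],[0,0,0.111,0.003,-0.07,0,1],[0,0,0.111,0.003,-0.07,0,1],[0,0,0.111,0.003,-0.07,0,1],[0,0,0.111,0.003,-0.07,0,1],[0,0,0.111,0.003,-0.07,0,1],[0,0,0,0,0,0,1],[0,0,0,0,0,0,1]],
])

```text
clock: 16.6
eef_pos: [529.2, 74.8, 66.0]
tool_rot: [3.138, 0.0, 1.22]
force: [2.7, -1.7, 7.1]
width: 30.1
gripper_force: 60.0
```

```bash
python3 a.py
```

```text
119.35742991742289 turned 54.24799976500108 [1.79794592e+02 3.30278916e-03 6.98729811e+01] [ 2.68548469 -1.74031785  7.14613601] 30.12898209628436 16.6
```

Nearly there. I'll close the last 6° in small steps and watch for the force to rise at the stop.

Request:
step_arm([
  [[0,0,0.055,0,-0.035,0,1],[0,0,0.055,0.001,-0.035,0,1],[0,0,0,0,0,0,1],[0,0,0,0,0,0,1]],
])

```text
clock: 17.0
eef_pos: [519.5, 78.6, 66.0]
tool_rot: [3.138, -0.0, 1.133]
force: [2.7, -2.0, 7.4]
width: 30.2
gripper_force: 60.0
```

```bash
python3 a.py
```

```text
119.40805067750095 turned 59.225405594608674 [ 1.79797712e+02 -1.26437157e-02  6.49219110e+01] [ 2.73355958 -1.96380282  7.36962405] 30.24174696457847 17.0
```

Request:
step_arm([
  [[0,0,0.011,0,-0.015,0,1],[0,0,0,0,0,0,1],[0,0,0,0,0,0,1]],
])

```text
clock: 17.3
eef_pos: [518.1, 79.2, 66.0]
tool_rot: [3.137, -0.0, 1.124]
force: [4.2, -2.3, 6.2]
width: 30.2
gripper_force: 59.9
```

```bash
python3 a.py
```

```text
119.39652222456486 turned 59.95770906910394 [ 1.79729557e+02 -2.71053490e-02  6.43751911e+01] [ 4.1673916  -2.25000935  6.1926147 ] 30.17237020120734 17.3
```

Request:
step_arm([
  [[0,0,0,0,-0.015,0,1],[0,0,0,0,0,0,1],[0,0,0,0,0,0,1],[0,0,0,0,0,0,1],[0,0,0,0,0,0,1],[0,0,0,0,0,0,1],[0,0,0,0,0,0,1]],
])

```text
clock: 18.0
eef_pos: [518.0, 79.3, 66.1]
tool_rot: [3.133, -0.001, 1.123]
force: [7.5, -3.6, 2.7]
width: 30.1
gripper_force: 59.8
```

```bash
python3 a.py
python3 - <<'E'
from h import *
p=ctrl.get_image('top');q=ctrl.get_image('side')
a=cv2.resize(p['img'][130:250,110:410,::-1],(800,320));b=cv2.resize(q['img'][110:350,180:400,::-1],(257,280))
im=np.zeros((600,800,3),np.uint8);im[:320]=a;im[320:,:257]=b;cv2.imwrite('pics/e.png',im)
for n in('ring_center','block_center','bottle_center','spanner'):
    print(n,[(np.round(r['centre'],1),round(r['score'],2)) for c in(p,q) for r in ctrl.recognise(c,n)[:2]])
E
```

```text
119.40326529159327 turned 60.03056543381666 [ 1.79514370e+02 -3.89375627e-02  6.43216323e+01] [ 7.53755907 -3.57022069  2.7275428 ] 30.05175394706392 18.0
ring_center [(array([384.2, 218.8]), 0.72), (array([267.9, 325.1]), 0.78)]
block_center [(array([375.2, 169. ]), 0.59), (array([334.7, 288.9]), 0.73)]
bottle_center [(array([136.5, 233.2]), 0.59), (array([207.1, 148.1]), 0.7), (array([267.3, 325.9]), 0.38)]
spanner [(array([130.7, 162.1]), 0.83), (array([280. , 145.2]), 0.38)]
```

View pics/e.png

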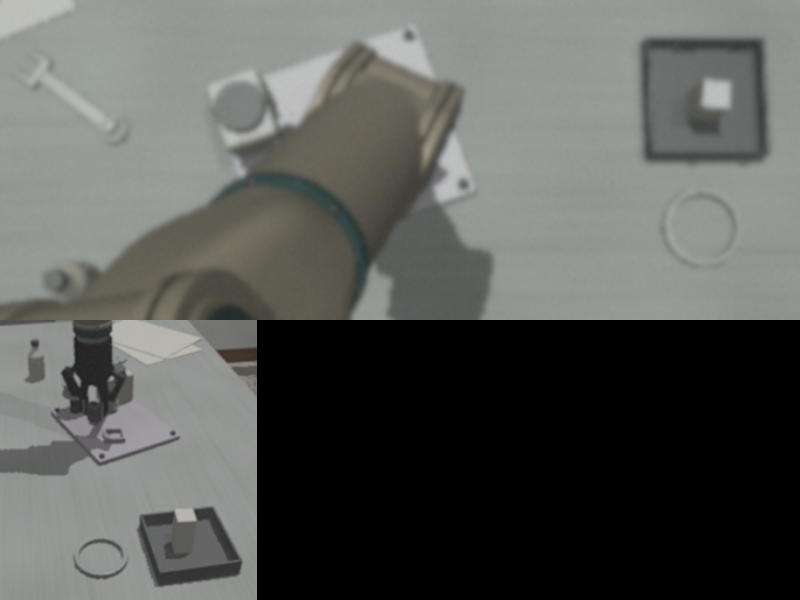

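The tool stopped moving while the force rose, so the arm is at its stop (60.0°). The block stands in the tray, and the ring, bottle and spanner haven't moved. I'll hand it in.

```bash
python3 -c "
from cell import ctrl
print(ctrl.finish_job())"
```

```text
the job is handed in; nothing more can be done
None
```

I handed the job in at about 18 s with the block standing released in the tray and the robot gripping the tensioner arm at its stop (about 60°); the ring, bottle and spanner looked unmoved in the last pictures, but no verdict came back.

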